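# Walk the battery pack out of the bench charger

### The job

Take the yellow battery pack out of the black charger and stand it upright on the floor of the blue tray, setting it down rather than letting it fall. The charger only stands on the bench and both ends of the pack are held by sprung catches, so do not lift the charger with it: ease one end up past its catch, then the other, and leave the charger sitting down and the other things on the bench where they are.

Things in the scene. Friction and masses are not known exactly. Their poses are not given: they have to be found in the camera images.
- pack: Yellow battery pack with black bands, 110 long (x) x 30 wide (y) x 75 mm tall (z), 0.3 to 0.6 kg, same end for end. Origin: centre of its underside. A round bead (radius 5, along y) crosses each end face, centred 54 mm from the middle, 9 mm above the underside. Seated it stands level, upper 45 mm showing. Pinch it across the 30 mm anywhere along its length; under a light grip it can pivot.
- charger_well (a point): Centre of the well floor in the black charger (200 long, x, 110 wide, y, 50 mm tall; z up), 20 mm above the bench. Well 121 x 33 mm, 30 mm deep, open at the top; the pack's length lies along x.
- charger (a joint): How far the charger is lifted off the bench, m; 0 standing. It weighs about 1.8 kg, is not fastened and can only move straight up, between steel lips 10 mm tall. It lifts when the two catches together pull more than about 17 to 20 N, as when the pack is pulled straight up by its middle. Force on the tool also includes the lifted part of the pack's weight.
- tray_in (a point): Centre of the inner floor of the blue open tray, 200 long (x) x 140 wide (y) x 25 mm tall outside, walls and floor 4 mm; z up. The tray is fixed.
- drill: Yellow and black cordless drill standing on its 120 x 78 mm foot, about 185 mm tall and 170 mm long; origin under its foot. A bystander, loose.
- screw_jar: Glass screw jar with steel cap, 68 mm across, 85 mm tall; origin at its underside. A bystander, loose.
- paint_can: Small paint can with a red label, 86 mm across, 100 mm tall; origin at its underside. A bystander, loose.
- tape_measure: Orange tape measure, 72 x 40 x 62 mm tall; origin at its underside. A bystander, loose.
- pack_end_a (a point): Top of the pack near its +x end: 42 mm from the middle, 75 mm above the underside. A good place to pinch and raise this end, swinging it about the bead of the other end; the well leaves room to tilt the pack 0.2 rad. Turn the gripper along with it: a firm grip raised level loads both catches at once.
- pack_end_b (a point): The same point near the pack's -x end.
- catch_a_nose (a point): Centre of the sprung steel catch at the well's +x end, 18 mm above its floor: round nose, radius 6, reaching 5 mm into the well over the pack's bead; gives way outwards by up to 7 mm (orange marker on top moves with it). It lets the bead past at roughly 10 to 13 N upward pull at that end; once that end is about 17 mm up, the bead rests on the nose and stays up when let go.
- catch_b_nose (a point): The same catch at the well's -x end.

How it is judged:
At the end, for the whole second after the job is handed in: The pack stands upright (within 0.08 rad) with its underside on the tray's floor (within 4 mm), its middle within 90 mm lengthways and 60 mm crossways of the tray's centre, at rest and released; the charger stands on the bench (raised less than 2 mm) (x of pack in the frame of tray_in between -0.09 and 0.09 m and y of pack in the frame of tray_in between -0.06 and 0.06 m and z of pack in the frame of tray_in between -0.004 and 0.004 m and angle between pack's own z axis and vertical below 0.08 rad and linear speed of pack below 0.02 m/s and value of joint charger below 0.002 m); the robot touches nothing.
It fails at once if the charger is lifted more than 4 mm off the bench (value of joint charger above 0.004 m).
It fails at once if the pack is let fall (moves faster than 0.45 m/s while not held) (contact force between the fingers and pack below 0.1 N and linear speed of pack above 0.45 m/s).
It fails at once if the drill, screw jar, paint can or tape measure is moved more than 30 mm (distance of any of drill, screw_jar, paint_can, tape_measure from where it was at the start of the episode above 0.03 m).
It also fails if it takes over 58 s, if anything falls off the work surface, if the arm or the gripper's body presses on something with over 40 N, if the wrist force passes 120 N, or if a joint passes its speed limit or range.

### The arm

A 7-joint arm with a two-finger parallel gripper is mounted at the origin on the work surface. World frame = base frame: x ahead of the robot, y to its left, z up, the work surface at z = 0. Lengths are in m, angles in rad, forces in N, time in s.
With the tool pointing down it reaches from about 0.4 to 0.85 m from the base axis. Payload 4.5 kg.
Tool frame: the origin (TCP) lies at the very end of the fingers, on their centre line; the grasp point (between the pads) lies 19 mm behind it (r.grip_depth is the z of the grasp point in the tool frame, in m); z points along the fingers, y is the line along which they close (so a half turn about z gives the same grasp; the last joint's range is limited). The gripper opens to 88 mm and grips with 3 to 60 N. Pads are 18 mm wide; open, the fingers measure 123 mm over their backs; the gripper's body (75 mm by 187 mm) begins 45 mm behind the grasp point.
Start: joints at [-1.189, 0.689, -0.195, 1.565, 0.157, 0.902, -0.215], TCP at [0.213, 0.588, 0.239] pointing down, gripper open.
Joint ranges: [-3.01, 3.01], [-0.46, 2.08], [-1.47, 1.51], [0.13, 2.56], [-1, 4.14], [0.04, 2.09], [-2.66, 2.66]. Speed limits (rad/s): [2.57, 2.57, 3.14, 3.14, 3.14, 3.14, 3.14].

### API

Orientations are given as a unit quaternion [x, y, z, w].
In Python, from plant import r gives the robot as it stands.
- The arm moves only by the tool advance, called after "Call:" by a JSON object that holds its "op" and its "data", one argument or row to a line. Schema: {"type":"object","properties":{"increments":{"type":"array","items":{"type":"array","items":{"type":"number"},"minItems":7,"maxItems":7},"minItems":1,"maxItems":10},"force":{"type":"number"},"only":{"type":"string"},"quiet":{"type":"boolean"},"lines":{"type":"string"}},"required":["increments"],"additionalProperties":false}. increments is a list of rows, 1 to 10 of them, each of 7 numbers: the opening from 0.0 (shut) to 1.0 (fully open), then dx, dy, dz in fractions of the full range, 1 being 1 m, then a rotation vector rx, ry, rz in fractions of the full range, 1 being 180 degrees; each row is the pose to reach, as a shift and turn from the pose commanded when the call began, along the tool's axes at that moment; what a row does not reach only later rows make up. A row lasts 1/10 s, in which the tool goes at most 0.05 m and 0.15 rad, less where a joint would pass 70% of its speed; a pose out of reach is approached as far as the arm can. The fingers move at their own pace and stop on an object; force is the grip in N (left out, the last holds). Time passes only in rows, so rows that do not move let the fingers close. The tool returns the time, the measured TCP pose, the force, the opening and the grip force at its end. only (a regular expression) keeps the lines of the reply that match it, lines (a string "A,B") keeps lines A to B, and quiet returns only ok. Shift and turn numbers lie between -1 and 1, and a call with a number outside is refused. Input that does not fit is refused with a message, and nothing moves.
- r.get_state(): the state, without advancing time (a new reading comes with each control period).
- r.snapshot(name): name is "scene" or "side" or "wrist"; returns the picture (480x640x3 uint8, red, green, blue); there is no depth.
- r.camera_params(name): a dict with "fx", "fy", "cx", "cy" (pixels), "rvec" (rotation vector, rad) and "tvec" (3), from world to camera coordinates, as OpenCV has them. Camera axes: x right, y down, z forward; pixel columns grow to the right and rows downward; lengths in m; the calibration is good to about 2 mm. A picture is of the moment at which its call begins: read the wrist's pose just before it. camera_params takes no time and is no camera call; for the wrist camera it gives the pose at the moment of the call.
- r.finish_job(): hands the job in; it is judged then, once.
The state is a dict: "clock": time; "q": joint angles; "qd": joint speeds; "joint_torque": joint torques, N m; "tool_pos": TCP position; "eef_rot": TCP orientation; "contact_force": force on the tool from outside, world axes, zero at the start; "moment": the same for the moment, N m; "opening": opening from 0.0 (shut) to 1.0 (fully open); "finger_force": force on a finger pad.
Only numpy, scipy, OpenCV 4.12 (cv2) and the standard library are available. Lean on these libraries where they do the work, as an engineer would, in place of code of your own. Each camera call takes 0.05 s, during which the arm holds its last target. There are 200 camera calls.

## Working session

There is one attempt and no reset: what is moved stays moved. The work goes in short steps, Python scripts to look and compute and a tool call to move; the robot and the scene stay as the last step left them, time stands still between calls to the robot, and variables do not carry over. Pictures are saved under pics/ and viewed, at most 10 in all, crops included, and the job is handed in when it is done.

```bash
ls; mkdir -p pics
```

Run:
```python
from plant import r
import cv2
for n in ("scene","side"):
    cv2.imwrite(f"pics/{n}0.png", r.snapshot(n)[:,:,::-1])
    print(n, {k:(v if isinstance(v,(int,float)) else list(v)) for k,v in r.camera_params(n).items()})
s=r.get_state(); print(s["clock"],s["tool_pos"],s["eef_rot"],s["opening"],r.grip_depth)
```

```text
pics
plant.py
scene {'fx': 610.9745417136456, 'fy': 610.9745417136456, 'cx': 322.59279901033557, 'cy': 247.26478728868182, 'rvec': [np.float64(2.314626276477821), np.float64(0.7306666664060172), np.float64(-0.2909831207203984)], 'tvec': [np.float64(-0.5138080457557256), np.float64(-0.21743903642946102), np.float64(1.4916523242303317)]}
side {'fx': 444.5554803788634, 'fy': 444.5554803788634, 'cx': 323.0364711265339, 'cy': 238.4530116547083, 'rvec': [np.float64(2.3339492586857244), np.float64(-0.33990828410822826), np.float64(0.15115458128185516)], 'tvec': [np.float64(-0.5941057770294264), np.float64(0.1900697697461465), np.float64(0.7933271674340161)]}
0.1 [0.21286791 0.58703484 0.23799439] [ 1.72982995e-01  9.84924461e-01 -8.26106389e-04 -8.39756585e-05] 0.994699635702803 -0.0187
```

View pics/scene0.png

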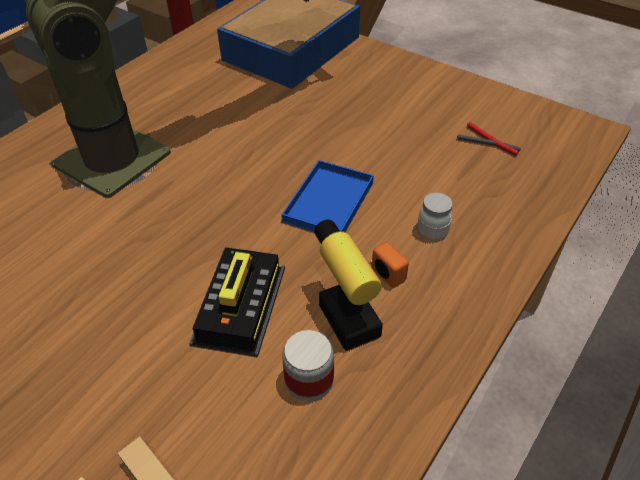

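View pics/side0.png

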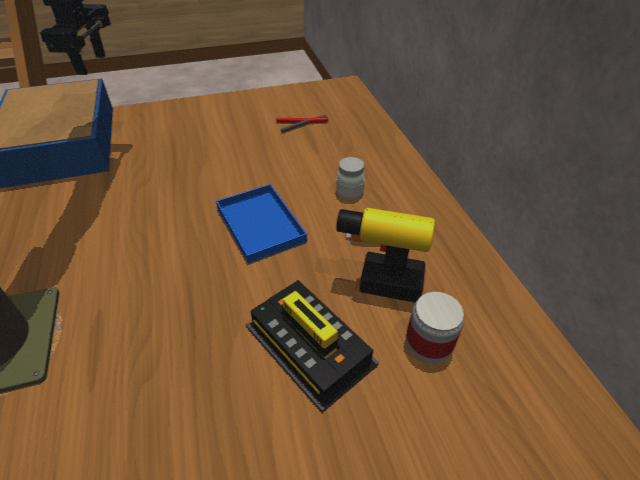

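The scene view shows the pack at about (235,278) in the charger, the tray at (328,195), and the drill close to the charger at (350,290). The side view shows the pack at (310,318) and the tray at (260,222). I'll enlarge both packs.

Run:
```python
import cv2, numpy as np
a=cv2.imread("pics/scene0.png")[240:355,185:290]; b=cv2.imread("pics/side0.png")[275:410,240:385]
a=cv2.resize(a,None,fx=3.7,fy=3.7,interpolation=cv2.INTER_CUBIC);b=cv2.resize(b,None,fx=2.8,fy=2.8,interpolation=cv2.INTER_CUBIC)
h=max(a.shape[0],b.shape[0]); f=lambda i:cv2.copyMakeBorder(i,0,h-i.shape[0],0,0,0)
o=np.hstack([f(a),f(b)]);print(o.shape,a.shape); cv2.imwrite("pics/crop.png",o)
```

```text
(426, 794, 3) (426, 388, 3)
```

View pics/crop.png

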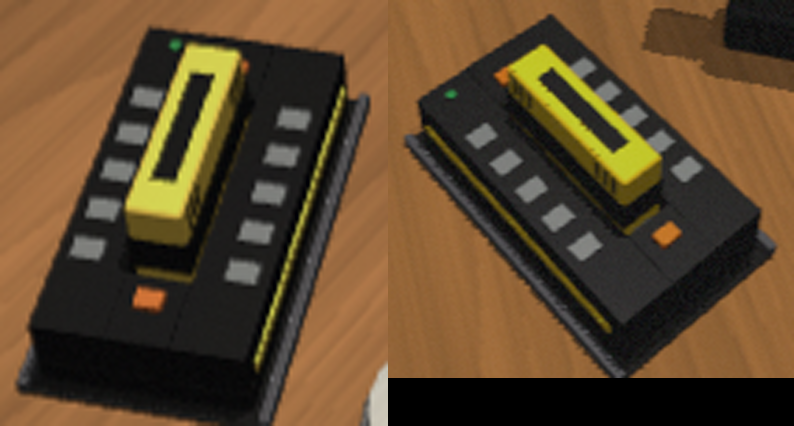

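The crop shows the bright yellow top face clearly separable from its darker sides, with the orange catch markers just beyond each end.

Create h.py:
```python
import cv2, numpy as np
from plant import r
def cast(n, px, z, P=None):
    P=P or r.camera_params(n); K=np.array([[P["fx"],0,P["cx"]],[0,P["fy"],P["cy"]],[0,0,1]])
    R=cv2.Rodrigues(np.array(P["rvec"],float))[0]; c=-R.T@np.array(P["tvec"],float)
    d=np.c_[np.asarray(px,float).reshape(-1,2),np.ones(len(np.asarray(px).reshape(-1,2)))]@np.linalg.inv(K).T@R
    return c+d*((z-c[2])/d[:,2])[:,None]
def hull(mask, roi):
    m=np.zeros_like(mask); x0,y0,x1,y1=roi; m[y0:y1,x0:x1]=mask[y0:y1,x0:x1]
    c=max(cv2.findContours(m,cv2.RETR_EXTERNAL,cv2.CHAIN_APPROX_NONE)[0],key=cv2.contourArea)
    return cv2.convexHull(c)[:,0]
def rect(p):
    (c,wh,a)=cv2.minAreaRect((p[:,:2]*1000).astype(np.float32)); 
    if wh[0]<wh[1]: wh=wh[::-1]; a+=90
    return np.round(c,1),np.round(wh,1),round((a+90)%180-90,2)
```

Run:
```python
from h import *
for n,roi,vt,tr in (("scene",(190,240,280,340),185,(275,155,380,240)),("side",(270,280,350,360),185,(210,180,310,265))):
    im=cv2.imread(f"pics/{n}0.png"); H=cv2.cvtColor(im,cv2.COLOR_BGR2HSV)
    m=cv2.inRange(H,(22,100,vt),(35,255,255)); print(n,"pack",rect(cast(n,hull(m,roi),.095)))
    for lab,roi2 in (("orange",roi if n=="scene" else (270,290,355,370)),):
        o=cv2.inRange(H,(5,150,150),(17,255,255)); k,_,st,ce=cv2.connectedComponentsWithStats(o)
        for i in range(1,k):
            if st[i,4]>3: print(" or",ce[i].round(1),st[i,4],cast(n,ce[i],.055)[0].round(4))
    b=cv2.inRange(H,(100,120,60),(125,255,255)); h=hull(b,tr)
    print(" tray",rect(cast(n,h,.025)),rect(cast(n,h,0)))
    q=cv2.approxPolyDP(h,4,True)[:,0]; print(q.tolist(), cast(n,q,.025).round(3)[:,:2].tolist())
```

```text
scene pack (array([ 546.8, -163.1]), array([106.6,  27.7]), -65.77)
 or [251.3   1.8] 31 [-0.1608  0.7326  0.055 ]
 or [239.7   9.6] 51 [-0.1573  0.6731  0.055 ]
 or [230.   8.] 5 [-0.1891  0.6641  0.055 ]
 or [228.6  15. ] 13 [-0.1633  0.628   0.055 ]
 or [221.4  17.4] 7 [-0.1713  0.6043  0.055 ]
 or [208.2  27.1] 73 [-0.1645  0.5378  0.055 ]
 or [221.3  22.7] 15 [-0.1503  0.5799  0.055 ]
 or [193.5  36. ] 4 [-0.1647  0.4753  0.055 ]
 or [200.2  37.2] 5 [-0.144   0.4812  0.055 ]
 or [361.1  36.6] 8 [0.2383 0.7474 0.055 ]
 or [184.2  41. ] 5 [-0.1673  0.4393  0.055 ]
 or [186.8  39. ] 4 [-0.1691  0.4517  0.055 ]
 or [363.   44.1] 67 [0.2654 0.7151 0.055 ]
 or [180.   41.6] 8 [-0.1748  0.4299  0.055 ]
 or [175.2  45.6] 8 [-0.1704  0.4062  0.055 ]
 or [349.3  46.8] 11 [0.2413 0.681  0.055 ]
 or [393.7  52.1] 50 [0.359  0.7277 0.055 ]
 or [169.2  49.8] 13 [-0.1682  0.38    0.055 ]
 or [362.7  49.2] 6 [0.2793 0.6917 0.055 ]
 or [353.   53.3] 9 [0.2691 0.6578 0.055 ]
 or [153.8  54.5] 4 [-0.1863  0.3375  0.055 ]
 or [373.8  55.5] 4 [0.3227 0.6809 0.055 ]
 or [413.4  56.9] 8 [0.4168 0.7368
[... 28231 characters left out ...]
] 5 [ 0.2346 -0.296   0.055 ]
 or [250.5 464.8] 10 [ 0.4117 -0.3509  0.055 ]
 or [455.  465.4] 11 [ 0.6777 -0.431   0.055 ]
 or [468.2 463.2] 4 [ 0.6963 -0.4338  0.055 ]
 or [113.1 473.1] 42 [ 0.234  -0.3088  0.055 ]
 or [ 20.5 470.5] 6 [ 0.1154 -0.27    0.055 ]
 or [252.5 470.5] 11 [ 0.4131 -0.3589  0.055 ]
 or [ 79.7 473. ] 6 [ 0.1914 -0.2959  0.055 ]
 or [520.8 471.4] 5 [ 0.7591 -0.4633  0.055 ]
 or [254. 476.] 7 [ 0.4137 -0.3662  0.055 ]
 tray (array([521.8, 164.3]), array([219.2, 143.9]), -78.44) (array([524.8, 191.9]), array([227.3, 149.3]), -78.44)
[[270, 184], [306, 233], [306, 241], [248, 262], [216, 202]] [[0.57, 0.284], [0.61, 0.094], [0.603, 0.07], [0.474, 0.045], [0.435, 0.253]]
```

Both views put the pack top at (0.547, -0.163), 106.6 x 27 mm, long axis at -65.8°, which matches a 110 x 30 mm top with bevels at z = 0.095. The tray centre is about (0.522, 0.17) with its axis at about -78.5°. Next I check how far the drill and can are from the gripper, and work out the first move.

Add to h.py:
```python
from scipy.spatial.transform import Rotation as Ro
C=np.array([.5467,-.163]); A=np.radians(-65.77); D=np.array([np.cos(A),np.sin(A)]); TR=np.array([.522,.169])
def goal(yaw, tilt=0.):
    """tool down, x along pack's -d (yaw = angle of d), y = closing; tilt>0 raises the +d end"""
    d=np.array([np.cos(yaw),np.sin(yaw),0]); z=np.array([0,0,-1.]); x=-d; y=np.cross(z,x)
    n=np.cross([0,0,1.],d)   # horizontal normal
    return Ro.from_rotvec(-tilt*n)*Ro.from_matrix(np.c_[x,y,z])
def delta(p, R):
    s=r.get_state(); R0=Ro.from_quat(s["eef_rot"]); 
    print("t",round(s["clock"],2),"F",np.round(s["contact_force"],1),"op",round(s["opening"],3),"ff",np.round(s["finger_force"],1))
    print("d",np.round(R0.inv().apply(np.array(p)-s["tool_pos"]),4),"rv",np.round((R0.inv()*R).as_rotvec(),4))
def out(): 
    s=r.get_state(); return s
```

Run:
```python
from h import *
P=[("scene","drill body/back",[[380,290],[350,245],[327,232],[320,225]],.16),("scene","foot",[[320,293],[345,347],[381,333],[360,290]],.02),
("side","nose/back",[[340,222],[433,232]],.16),("side","foot",[[362,290],[424,298],[365,256],[425,264]],.02),("scene","can top",[[308,345]],.1),("side","can top",[[438,310]],.1),("scene","tape",[[390,255]],.062)]
n=np.array([-D[1],D[0]])
for c,l,px,z in P:
    w=cast(c,px,z)[:,:2]; print(c,l,w.round(3).tolist(),"along/across:",np.c_[(w-C)@D,(w-C)@n].round(3).tolist())
print(D,n)
delta([*(C+.042*D),.30],goal(A))
```

```text
scene drill body/back [[0.808, -0.087], [0.712, -0.032], [0.66, -0.029], [0.64, -0.022]] along/across: [[0.038, 0.269], [-0.052, 0.204], [-0.076, 0.159], [-0.091, 0.143]]
scene foot [[0.666, -0.061], [0.774, -0.136], [0.811, -0.073], [0.726, -0.011]] along/across: [[-0.044, 0.151], [0.068, 0.219], [0.026, 0.278], [-0.065, 0.226]]
side nose/back [[0.641, -0.031], [0.789, -0.101]] along/across: [[-0.081, 0.14], [0.043, 0.247]]
side foot [[0.674, -0.085], [0.781, -0.137], [0.711, -0.002], [0.821, -0.058]] along/across: [[-0.019, 0.148], [0.072, 0.224], [-0.079, 0.216], [0.017, 0.293]]
scene can top [[0.749, -0.211]] along/across: [[0.127, 0.165]]
side can top [[0.752, -0.218]] along/across: [[0.135, 0.164]]
scene tape [[0.743, 0.067]] along/across: [[-0.129, 0.273]]
[ 0.41040056 -0.91190536] [0.91190536 0.41040056]
t 0.1 F [0.  0.3 0.5] op 0.995 ff 0.0
d [-0.5987 -0.6216 -0.0609] rv [-1.500e-03  8.000e-04  8.002e-01]
```

The nearest parts of the drill are 140 mm across from the pack axis, and the nearest edge of the can is about 120 mm. The gripper's half-length is 93 mm, so there is room. I'm moving above the +d end.

The manual's scale: turns go in shares of 180 degrees. Converting my numbers, 0.8 rad is 0.2546.

Call:
{"op": "advance", "data": {
  "increments": [
    [0.7, -0.599, -0.622, -0.061, 0, 0, 0.2546],
    [0.7, -0.599, -0.622, -0.061, 0, 0, 0.2546],
    [0.7, -0.599, -0.622, -0.061, 0, 0, 0.2546],
    [0.7, -0.599, -0.622, -0.061, 0, 0, 0.2546],
    [0.7, -0.599, -0.622, -0.061, 0, 0, 0.2546],
    [0.7, -0.599, -0.622, -0.061, 0, 0, 0.2546],
    [0.7, -0.599, -0.622, -0.061, 0, 0, 0.2546],
    [0.7, -0.599, -0.622, -0.061, 0, 0, 0.2546],
    [0.7, -0.599, -0.622, -0.061, 0, 0, 0.2546],
    [0.7, -0.599, -0.622, -0.061, 0, 0, 0.2546]
  ]
}}

```text
clock: 1.1
tool_pos: [0.4161, 0.13, 0.274]
eef_rot: [0.543, 0.84, -0.0, -0.0]
contact_force: [1.5, 1.0, 0.7]
opening: 0.696
finger_force: 0.0
```

```bash
python3 -c "
from h import *
delta([*(C+.042*D),.20],goal(A))"
```

```text
t 1.1 F [1.5 1.  0.7] op 0.696 ff 0.0
d [-0.3628 -0.0014  0.074 ] rv [-0.0001 -0.0001  0.0006]
```

Call:
{"op": "advance", "data": {
  "increments": [
    [0.7, -0.363, -0.0015, 0.074, 0, 0, 0],
    [0.7, -0.363, -0.0015, 0.074, 0, 0, 0],
    [0.7, -0.363, -0.0015, 0.074, 0, 0, 0],
    [0.7, -0.363, -0.0015, 0.074, 0, 0, 0],
    [0.7, -0.363, -0.0015, 0.074, 0, 0, 0],
    [0.7, -0.363, -0.0015, 0.074, 0, 0, 0],
    [0.7, -0.363, -0.0015, 0.074, 0, 0, 0],
    [0.7, -0.363, -0.0015, 0.074, 0, 0, 0],
    [0.7, -0.363, -0.0015, 0.074, 0, 0, 0],
    [0.7, -0.363, -0.0015, 0.074, 0, 0, 0]
  ]
}}

```text
clock: 2.1
tool_pos: [0.5629, -0.1987, 0.1994]
eef_rot: [0.543, 0.84, 0.0, -0.001]
contact_force: [1.1, -0.2, 0.6]
opening: 0.701
finger_force: 0.0
```

Run:
```python
from h import *
im=r.snapshot("wrist"); cv2.imwrite("pics/w1.png",im[:,:,::-1])
H=cv2.cvtColor(im,cv2.COLOR_RGB2HSV); m=cv2.inRange(H,(22,100,170),(35,255,255))
c=max(cv2.findContours(m,cv2.RETR_EXTERNAL,cv2.CHAIN_APPROX_NONE)[0],key=cv2.contourArea); print(cv2.boundingRect(c),rect(cast("wrist",c[:,0],.095)))
delta([*(C+.042*D),.062],goal(A))
```

```text
(297, 82, 51, 177) (array([ 544.6, -158.1]), array([108.1,  29.6]), -65.65)
t 2.15 F [-0.   0.1 -0.6] op 0.704 ff 0.0
d [-0.0039 -0.0007  0.1378] rv [-0.0001 -0.002   0.0019]
```

View pics/w1.png

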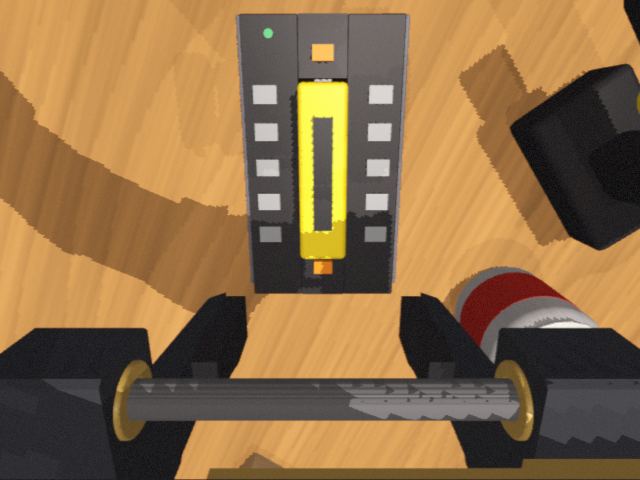

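The wrist view shows the pack centred between the fingers (columns 297–348), with orange markers at both ends and the fingers clear of the can. The across position agrees with the two fixed views. The 5 mm lengthways difference looks like settling after the move. Descending.

Call:
{"op": "advance", "data": {
  "increments": [
    [0.7, 0, 0, 0.04, 0, 0, 0],
    [0.7, 0, 0, 0.08, 0, 0, 0],
    [0.7, 0, 0, 0.12, 0, 0, 0],
    [0.7, 0, 0, 0.137, 0, 0, 0],
    [0.7, 0, 0, 0.137, 0, 0, 0],
    [0.7, 0, 0, 0.137, 0, 0, 0]
  ],
  "force": 25
}}

```text
clock: 2.75
tool_pos: [0.5639, -0.1982, 0.0638]
eef_rot: [0.542, 0.84, 0.0, 0.0]
contact_force: [0.9, -0.1, 0.3]
opening: 0.702
finger_force: 0.0
```

```bash
python3 -c "
from h import *
delta([*(C+.042*D),.062],goal(A))"
```

```text
t 2.75 F [ 0.9 -0.1  0.3] op 0.702 ff 0.0
d [-0.0029 -0.0013  0.0018] rv [ 0.0008 -0.0003  0.0022]
```

Call:
{"op": "advance", "data": {
  "increments": [
    [0.2, -0.003, -0.001, 0, 0, 0, 0],
    [0.2, -0.003, -0.001, 0, 0, 0, 0],
    [0.2, -0.003, -0.001, 0, 0, 0, 0],
    [0.2, -0.003, -0.001, 0, 0, 0, 0],
    [0.2, -0.003, -0.001, 0, 0, 0, 0],
    [0.2, -0.003, -0.001, 0, 0, 0, 0]
  ],
  "force": 30
}}

```text
clock: 3.35
tool_pos: [0.5642, -0.2029, 0.0635]
eef_rot: [0.543, 0.84, 0.0, 0.0]
contact_force: [0.1, 0.6, 5.3]
opening: 0.337
finger_force: 30.0
```

Run:
```python
from h import *
s=r.get_state(); p=s["tool_pos"]; print(p, s["finger_force"],s["opening"],s["contact_force"])
# rotation of tool about bead b: pivot at C-.054D, z=.029
piv=np.array([*(C-.054*D),.029]); n=np.array([-D[1],D[0],0]); R0=Ro.from_quat(s["eef_rot"])
for th in (.03,.06,.09,.12,.15,.18,.19):
    Q=Ro.from_rotvec(-th*n); q=piv+Q.apply(p-piv); print(th,np.round(R0.inv().apply(q-p),4),np.round((R0.inv()*Q*R0).as_rotvec(),3))
```

```text
[ 0.56418768 -0.20290173  0.06346216] 29.995307587087154 0.33665979674226165 [0.06945457 0.58776098 5.3499047 ]
0.03 [ 0.0011  0.     -0.0029] [ 0.   -0.03 -0.  ]
0.06 [ 0.0022  0.     -0.0058] [ 0.   -0.06 -0.  ]
0.09 [ 0.0035  0.     -0.0086] [ 0.   -0.09 -0.  ]
0.12 [ 0.0048  0.     -0.0114] [ 0.   -0.12 -0.  ]
0.15 [ 0.0062  0.     -0.0142] [ 0.   -0.15 -0.  ]
0.18 [ 0.0077  0.     -0.0169] [ 0.   -0.18 -0.  ]
0.19 [ 0.0083  0.     -0.0178] [ 0.   -0.19 -0.  ]
```

To row units: -0.06 rad is -0.0191.

Call:
{"op": "advance", "data": {
  "increments": [
    [0.2, 0.0004, 0, -0.001, 0, -0.0032, 0],
    [0.2, 0.0011, 0, -0.0029, 0, -0.0095, 0],
    [0.2, 0.0016, 0, -0.0044, 0, -0.0143, 0],
    [0.2, 0.0022, 0, -0.0058, 0, -0.0191, 0],
    [0.2, 0.0022, 0, -0.0058, 0, -0.0191, 0]
  ]
}}

```text
clock: 3.85
tool_pos: [0.5628, -0.1998, 0.0689]
eef_rot: [0.542, 0.84, -0.016, 0.025]
contact_force: [1.2, 0.6, -5.2]
opening: 0.338
finger_force: 30.0
```

To row units: -0.06 rad is -0.0191.

Call:
{"op": "advance", "data": {
  "increments": [
    [0.2, 0.0008, 0, -0.002, 0, -0.0064, 0],
    [0.2, 0.0015, 0, -0.0039, 0, -0.0127, 0],
    [0.2, 0.0022, 0, -0.0058, 0, -0.0191, 0],
    [0.2, 0.0022, 0, -0.0058, 0, -0.0191, 0]
  ]
}}

```text
clock: 4.25
tool_pos: [0.5621, -0.1979, 0.0754]
eef_rot: [0.541, 0.839, -0.033, 0.051]
contact_force: [0.4, 0.2, 0.7]
opening: 0.343
finger_force: 30.0
```

To row units: -0.06 rad is -0.0191.

Call:
{"op": "advance", "data": {
  "increments": [
    [0.2, 0.0008, 0, -0.002, 0, -0.0064, 0],
    [0.2, 0.0015, 0, -0.0039, 0, -0.0127, 0],
    [0.2, 0.0022, 0, -0.0058, 0, -0.0191, 0],
    [0.2, 0.0022, 0, -0.0058, 0, -0.0191, 0]
  ]
}}

```text
clock: 4.65
tool_pos: [0.5615, -0.1966, 0.0807]
eef_rot: [0.54, 0.836, -0.049, 0.077]
contact_force: [1.8, -3.3, 1.1]
opening: 0.336
finger_force: 30.0
```

Run:
```python
from h import *
s=r.get_state(); R=Ro.from_quat(s["eef_rot"]); print(R.as_matrix()[:,2],s["tool_pos"],s["moment"])
a=r.snapshot("side"); b=r.snapshot("scene")
a=cv2.resize(a[255:415,235:395],(500,500)); b=cv2.resize(b[235:355,185:257],(300,500)); cv2.imwrite("pics/s2.png",np.hstack([a,b])[:,:,::-1])
```

```text
[ 0.07580629 -0.16607253 -0.98319546] [ 0.56148699 -0.19664762  0.08066765] [-0.68875147 -0.34453831  0.08347787]
```

View pics/s2.png

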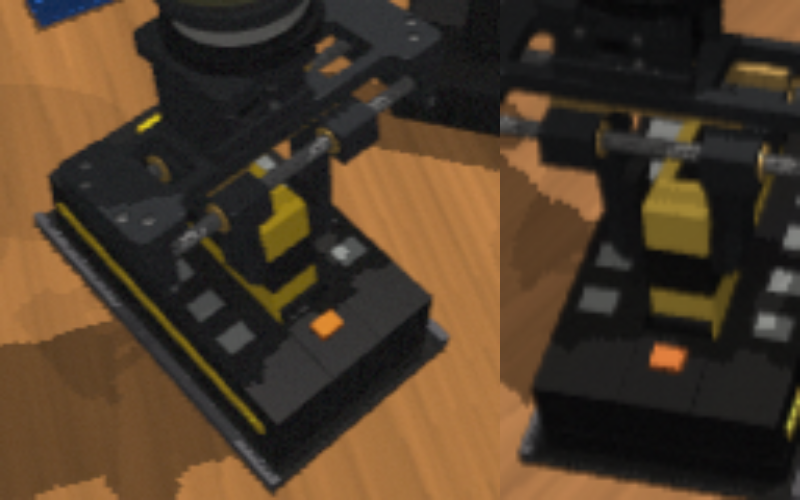

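The picture shows the +d end raised, with the band visible above the well, and the charger still sitting between its lips. The pull peaked and then vanished, so the catch has been passed. I'll settle slightly, release and back off.

To row units: 0.015 rad is 0.0048.

Call:
{"op": "advance", "data": {
  "increments": [
    [0.2, -0.0006, 0, 0.0015, 0, 0.0048, 0],
    [0.2, -0.0006, 0, 0.0015, 0, 0.0048, 0],
    [0.6, -0.0006, 0, 0.0015, 0, 0.0048, 0],
    [0.6, -0.0006, 0, 0.0015, 0, 0.0048, 0],
    [0.6, -0.0006, 0, 0.0015, 0, 0.0048, 0],
    [0.6, -0.0006, 0, -0.02, 0, 0.0048, 0],
    [0.6, -0.0006, 0, -0.06, 0, 0.0048, 0],
    [0.6, -0.0006, 0, -0.1, 0, 0.0048, 0],
    [0.6, -0.0006, 0, -0.1, 0, 0.0048, 0]
  ]
}}

```text
clock: 5.65
tool_pos: [0.5559, -0.1794, 0.1828]
eef_rot: [0.541, 0.837, -0.043, 0.073]
contact_force: [0.7, -0.6, 0.3]
opening: 0.6
finger_force: 0.0
```

Run:
```python
from h import *
for n in ("scene","side"):
    im=r.snapshot(n); cv2.imwrite(f"pics/{n}3.png",im[:,:,::-1])
a=cv2.imread("pics/side3.png");b=cv2.imread("pics/scene3.png")
a=cv2.resize(a[255:415,235:395],(400,400)); b=cv2.resize(b[240:350,185:295],(400,400)); cv2.imwrite("pics/s3.png",np.hstack([a,b]))
th=.16; piv=np.array([*(C-.054*D),.029]); n=np.array([-D[1],D[0],0]); Q=Ro.from_rotvec(-th*n)
top=np.array([*(C-.042*D),.095]); g=piv+Q.apply(top-piv); zt=Q.apply([0,0,-1.]); print("end b top",g, "tcp",g+.033*zt)
delta(g-.08*zt,goal(A,th)); delta(g+.033*zt,goal(A,th))
```

```text
end b top [ 0.52508491 -0.11497152  0.09606882] tcp [ 0.52724259 -0.11976586  0.06349032]
t 5.75 F [-0.6 -0.8 -0.1] op 0.6 ff 0.0
d [ 0.0828  0.0005 -0.0098] rv [0.0012 0.005  0.0008]
t 5.75 F [-0.6 -0.8 -0.1] op 0.6 ff 0.0
d [0.0833 0.0003 0.1032] rv [0.0012 0.005  0.0008]
```

View pics/s3.png

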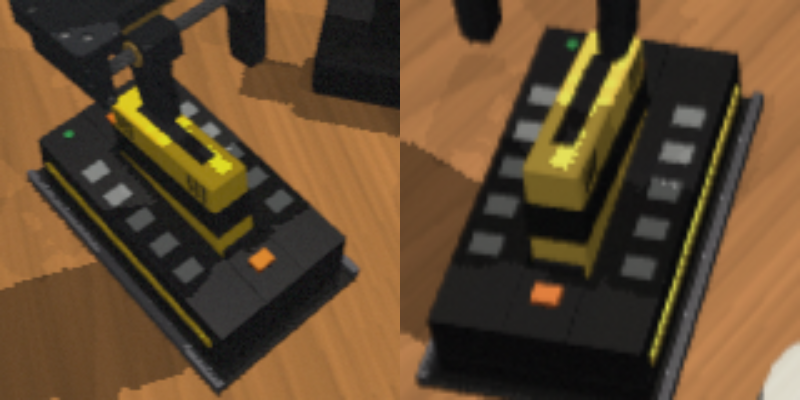

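The pack stays tilted with its +d end resting on the catch, and the charger is seated. Now the other end, with the gripper tilted to match.

To row units: 0.005 rad is 0.0016.

Call:
{"op": "advance", "data": {
  "increments": [
    [0.6, 0.042, 0, 0, 0, 0, 0],
    [0.6, 0.083, 0, 0, 0, 0.0016, 0],
    [0.6, 0.083, 0, 0.02, 0, 0.0016, 0],
    [0.6, 0.083, 0, 0.06, 0, 0.0016, 0],
    [0.6, 0.083, 0, 0.09, 0, 0.0016, 0],
    [0.6, 0.083, 0, 0.103, 0, 0.0016, 0],
    [0.6, 0.083, 0, 0.103, 0, 0.0016, 0],
    [0.6, 0.083, 0, 0.103, 0, 0.0016, 0]
  ]
}}

```text
clock: 6.55
tool_pos: [0.5267, -0.1209, 0.0632]
eef_rot: [0.541, 0.837, -0.044, 0.067]
contact_force: [-0.4, -0.4, 0.8]
opening: 0.602
finger_force: 0.0
```

Run:
```python
from h import *
delta([ 0.5272,-0.1198,.0635],goal(A,.16))
```

```text
t 6.55 F [-0.4 -0.4  0.8] op 0.602 ff 0.0
d [ 0.0007  0.0009 -0.0004] rv [-0.0005 -0.0003 -0.0001]
```

Call:
{"op": "advance", "data": {
  "increments": [
    [0.2, 0, 0, 0, 0, 0, 0],
    [0.2, 0, 0, 0, 0, 0, 0],
    [0.2, 0, 0, 0, 0, 0, 0],
    [0.2, 0, 0, 0, 0, 0, 0],
    [0.2, 0, 0, 0, 0, 0, 0]
  ],
  "force": 30
}}

```text
clock: 7.05
tool_pos: [0.5274, -0.1208, 0.0639]
eef_rot: [0.541, 0.837, -0.043, 0.068]
contact_force: [-1.2, 0.6, 6.9]
opening: 0.337
finger_force: 30.0
```

Run:
```python
from h import *
s=r.get_state(); p=s["tool_pos"]; n=np.array([-D[1],D[0],0]); R0=Ro.from_quat(s["eef_rot"])
pb=np.array([*(C-.054*D),.029]); piv=pb+Ro.from_rotvec(-.16*n).apply(.108*np.array([*D,0])); print(p,piv)
for th in (.02,.04,.06,.12,.17):
    Q=Ro.from_rotvec(th*n); q=piv+Q.apply(p-piv); print(th,np.round(R0.inv().apply(q-p),4),np.round((R0.inv()*Q*R0).as_rotvec(),3))
```

```text
[ 0.52742923 -0.12082013  0.06388729] [ 0.5682955  -0.21098496  0.04620637]
0.02 [-0.0007  0.     -0.0019] [0.   0.02 0.  ]
0.04 [-0.0014  0.     -0.0038] [0.   0.04 0.  ]
0.06 [-0.0022  0.     -0.0056] [0.   0.06 0.  ]
0.12 [-0.0047  0.     -0.0111] [0.   0.12 0.  ]
0.17 [-0.007   0.     -0.0156] [0.   0.17 0.  ]
```

To row units: 0.06 rad is 0.0191.

Call:
{"op": "advance", "data": {
  "increments": [
    [0.2, -0.0007, 0, -0.0019, 0, 0.0064, 0],
    [0.2, -0.0014, 0, -0.0038, 0, 0.0127, 0],
    [0.2, -0.0022, 0, -0.0056, 0, 0.0191, 0],
    [0.2, -0.0022, 0, -0.0056, 0, 0.0191, 0]
  ]
}}

```text
clock: 7.45
tool_pos: [0.528, -0.1231, 0.0693]
eef_rot: [0.543, 0.838, -0.027, 0.042]
contact_force: [1.6, -0.7, -2.4]
opening: 0.339
finger_force: 30.0
```

To row units: 0.06 rad is 0.0191.

Call:
{"op": "advance", "data": {
  "increments": [
    [0.2, -0.0007, 0, -0.0019, 0, 0.0064, 0],
    [0.2, -0.0014, 0, -0.0038, 0, 0.0127, 0],
    [0.2, -0.0022, 0, -0.0056, 0, 0.0191, 0],
    [0.2, -0.0022, 0, -0.0056, 0, 0.0191, 0]
  ]
}}

```text
clock: 7.85
tool_pos: [0.5286, -0.1247, 0.0758]
eef_rot: [0.544, 0.839, -0.01, 0.017]
contact_force: [-0.2, -0.5, 5.9]
opening: 0.336
finger_force: 30.0
```

To row units: 0.053 rad is 0.0169.

Call:
{"op": "advance", "data": {
  "increments": [
    [0.2, -0.0007, 0, -0.0019, 0, 0.0064, 0],
    [0.2, -0.0014, 0, -0.0038, 0, 0.0127, 0],
    [0.2, -0.002, 0, -0.005, 0, 0.0169, 0],
    [0.2, -0.002, 0, -0.005, 0, 0.0169, 0],
    [0.2, -0.002, 0, -0.005, 0, 0.0169, 0]
  ]
}}

```text
clock: 8.35
tool_pos: [0.5288, -0.1252, 0.0799]
eef_rot: [0.543, 0.84, 0.004, -0.006]
contact_force: [0.2, -2.1, 0.8]
opening: 0.339
finger_force: 30.0
```

Run:
```python
from h import *
a=r.snapshot("side"); b=r.snapshot("scene")
delta(r.get_state()["tool_pos"],goal(A))
a=cv2.resize(a[255:415,235:395],(400,400)); b=cv2.resize(b[240:350,185:295],(400,400)); cv2.imwrite("pics/s4.png",np.hstack([a,b])[:,:,::-1])
```

```text
t 8.45 F [ 1.2 -1.7  0.6] op 0.338 ff 30.0
d [0. 0. 0.] rv [-0.0001 -0.0128  0.0002]
```

View pics/s4.png

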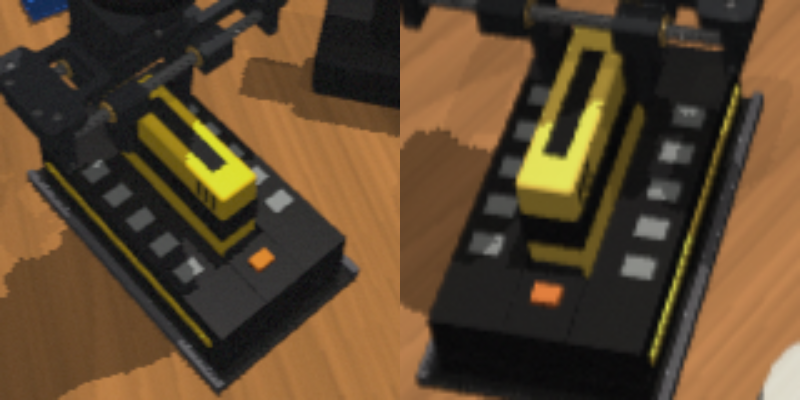

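The pack now sits level and raised on both catches, and the charger is unmoved. I'll release, slide to the middle and regrip firmly.

To row units: -0.013 rad is -0.0041.

Call:
{"op": "advance", "data": {
  "increments": [
    [0.6, 0, 0, 0, 0, 0, 0],
    [0.6, 0, 0, 0, 0, 0, 0],
    [0.6, 0, 0, 0, 0, 0, 0],
    [0.6, -0.015, 0, 0, 0, -0.0019, 0],
    [0.6, -0.03, 0, 0.002, 0, -0.0041, 0],
    [0.6, -0.041, 0, 0.005, 0, -0.0041, 0],
    [0.6, -0.041, 0, 0.005, 0, -0.0041, 0]
  ]
}}

```text
clock: 9.15
tool_pos: [0.5461, -0.1655, 0.0739]
eef_rot: [0.544, 0.839, -0.001, 0.001]
contact_force: [0.6, 1.4, 0.1]
opening: 0.597
finger_force: 0.0
```

```bash
python3 -c "
from h import *
delta([*C,.074],goal(A))"
```

```text
t 9.15 F [0.6 1.4 0.1] op 0.597 ff 0.0
d [ 0.0021  0.0016 -0.0001] rv [-0.0002  0.0018 -0.0034]
```

Call:
{"op": "advance", "data": {
  "increments": [
    [0.2, 0, 0, 0, 0, 0, 0],
    [0.2, 0, 0, 0, 0, 0, 0],
    [0.2, 0, 0, 0, 0, 0, 0],
    [0.2, 0, 0, 0, 0, 0, 0],
    [0.2, 0, 0, 0, 0, 0, 0],
    [0.2, 0, 0, -0.004, 0, 0, 0],
    [0.2, 0, 0, -0.008, 0, 0, 0],
    [0.2, 0, 0, -0.012, 0, 0, 0],
    [0.2, 0, 0, -0.012, 0, 0, 0]
  ],
  "force": 45
}}

```text
clock: 10.05
tool_pos: [0.5459, -0.1627, 0.0869]
eef_rot: [0.543, 0.84, 0.0, 0.0]
contact_force: [0.0, -0.2, -2.9]
opening: 0.338
finger_force: 45.0
```

```bash
python3 -c "
from h import *
delta([*C,.074],goal(A))"
```

```text
t 10.05 F [ 0.  -0.2 -2.9] op 0.338 ff 45.0
d [-0.0006  0.0006  0.0129] rv [ 0.0008  0.0006 -0.0001]
```

The load is now just the pack's weight (2.9 N). Lifting clear.

Call:
{"op": "advance", "data": {
  "increments": [
    [0.2, 0, 0, -0.012, 0, 0, 0],
    [0.2, 0, 0, -0.03, 0, 0, 0],
    [0.2, 0, 0, -0.055, 0, 0, 0],
    [0.2, 0, 0, -0.085, 0, 0, 0],
    [0.2, 0, 0, -0.115, 0, 0, 0],
    [0.2, 0, 0, -0.14, 0, 0, 0],
    [0.2, 0, 0, -0.14, 0, 0, 0]
  ]
}}

```text
clock: 10.75
tool_pos: [0.5478, -0.1631, 0.2302]
eef_rot: [0.543, 0.84, 0.001, 0.004]
contact_force: [-0.1, 0.0, -3.3]
opening: 0.337
finger_force: 45.0
```

Run:
```python
from h import *
B=np.radians(-78.5)
for n in ("scene","side"): cv2.imwrite(f"pics/{n}5.png",r.snapshot(n)[:,:,::-1])
b=cv2.imread("pics/scene5.png")[130:380,150:450]; a=cv2.imread("pics/side5.png")[130:380,180:480]; cv2.imwrite("pics/s5.png",np.hstack([a,b]))
delta([*TR,.226],goal(B)); delta([*TR,.06],goal(B))
```

```text
t 10.85 F [-0.4  0.4 -3.1] op 0.338 ff 45.0
d [3.118e-01 1.148e-01 3.000e-04] rv [1.000e-04 0.000e+00 2.223e-01]
t 10.85 F [-0.4  0.4 -3.1] op 0.338 ff 45.0
d [0.3118 0.1148 0.1663] rv [1.000e-04 0.000e+00 2.223e-01]
```

View pics/s5.png

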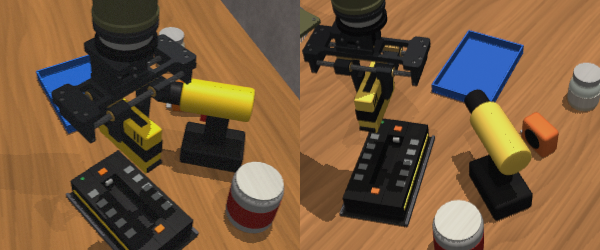

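The pack is out and hanging level. The charger is down with both markers in place, and the tray is clear. Moving over the tray at height.

To row units: 0.03 rad is 0.0095.

Call:
{"op": "advance", "data": {
  "increments": [
    [0.2, 0.035, 0.013, 0, 0, 0, 0.0095],
    [0.2, 0.08, 0.03, 0, 0, 0, 0.0191],
    [0.2, 0.125, 0.046, 0, 0, 0, 0.0318],
    [0.2, 0.17, 0.063, 0, 0, 0, 0.0446],
    [0.2, 0.215, 0.079, 0, 0, 0, 0.0541],
    [0.2, 0.26, 0.096, 0, 0, 0, 0.0637],
    [0.2, 0.295, 0.109, 0, 0, 0, 0.0707],
    [0.2, 0.312, 0.115, 0, 0, 0, 0.0707],
    [0.2, 0.312, 0.115, 0, 0, 0, 0.0707],
    [0.2, 0.312, 0.115, 0, 0, 0, 0.0707]
  ]
}}

```text
clock: 11.85
tool_pos: [0.5215, 0.1681, 0.225]
eef_rot: [0.632, 0.775, -0.002, -0.0]
contact_force: [0.3, 0.5, -2.9]
opening: 0.334
finger_force: 45.0
```

Run:
```python
from h import *
delta([*TR,.051],goal(np.radians(-78.5)))
im=r.snapshot("scene"); im2=r.snapshot("side"); cv2.imwrite("pics/s6.png",np.hstack([im[120:320,230:430],im2[130:330,160:360]])[:,:,::-1].repeat(2,0).repeat(2,1))
```

```text
t 11.85 F [ 0.3  0.5 -2.9] op 0.334 ff 45.0
d [0.001  0.0013 0.1739] rv [-0.0032  0.0016  0.0005]
```

Call:
{"op": "advance", "data": {
  "increments": [
    [0.2, 0, 0, 0.03, 0, 0, 0],
    [0.2, 0, 0, 0.065, 0, 0, 0],
    [0.2, 0, 0, 0.1, 0, 0, 0],
    [0.2, 0, 0, 0.13, 0, 0, 0],
    [0.2, 0, 0, 0.15, 0, 0, 0],
    [0.2, 0, 0, 0.16, 0, 0, 0],
    [0.2, 0, 0, 0.165, 0, 0, 0],
    [0.2, 0, 0, 0.17, 0, 0, 0],
    [0.2, 0, 0, 0.17, 0, 0, 0],
    [0.2, 0, 0, 0.17, 0, 0, 0]
  ]
}}

```text
clock: 12.95
tool_pos: [0.5229, 0.1694, 0.0571]
eef_rot: [0.633, 0.774, 0.001, 0.0]
contact_force: [0.3, -0.3, -3.2]
opening: 0.339
finger_force: 45.0
```

Run:
```python
from h import *
delta([*TR,.041],goal(np.radians(-78.5)))
a=r.snapshot("scene")[120:280,230:430]; b=r.snapshot("side")[140:300,160:360]; cv2.imwrite("pics/s7.png",np.hstack([a,b])[:,:,::-1].repeat(2,0).repeat(2,1))
```

```text
t 12.95 F [ 0.3 -0.3 -3.2] op 0.339 ff 45.0
d [-0.0002 -0.001   0.0161] rv [ 0.0014 -0.0003  0.0002]
```

View pics/s7.png

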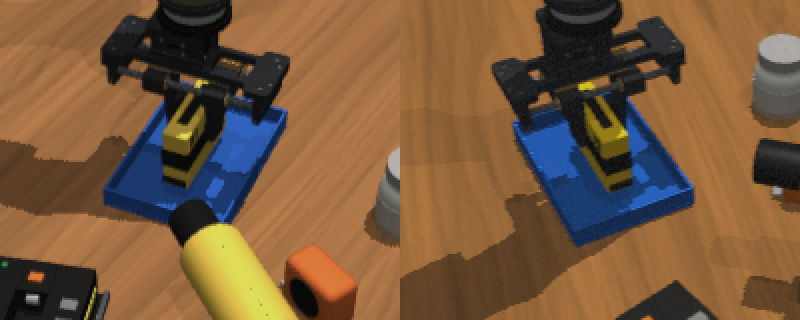

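The pack hangs upright and roughly centred in the tray in both views, about 15 mm above the floor. I'll lower it slowly until I feel contact.

Call:
{"op": "advance", "data": {
  "increments": [
    [0.2, 0, 0, 0.003, 0, 0, 0],
    [0.2, 0, 0, 0.006, 0, 0, 0],
    [0.2, 0, 0, 0.009, 0, 0, 0],
    [0.2, 0, 0, 0.012, 0, 0, 0],
    [0.2, 0, 0, 0.012, 0, 0, 0],
    [0.2, 0, 0, 0.012, 0, 0, 0]
  ]
}}

```text
clock: 13.65
tool_pos: [0.5223, 0.1692, 0.0442]
eef_rot: [0.633, 0.774, -0.0, -0.0]
contact_force: [0.2, 0.5, -3.7]
opening: 0.337
finger_force: 45.0
```

Call:
{"op": "advance", "data": {
  "increments": [
    [0.2, 0, 0, 0.001, 0, 0, 0],
    [0.2, 0, 0, 0.002, 0, 0, 0],
    [0.2, 0, 0, 0.002, 0, 0, 0],
    [0.2, 0, 0, 0.002, 0, 0, 0]
  ]
}}

```text
clock: 14.05
tool_pos: [0.5224, 0.1693, 0.0424]
eef_rot: [0.633, 0.774, 0.0, -0.0]
contact_force: [0.3, -0.5, -3.5]
opening: 0.338
finger_force: 45.0
```

Call:
{"op": "advance", "data": {
  "increments": [
    [0.2, 0, 0, 0.001, 0, 0, 0],
    [0.2, 0, 0, 0.002, 0, 0, 0],
    [0.2, 0, 0, 0.002, 0, 0, 0]
  ]
}}

```text
clock: 14.35
tool_pos: [0.5225, 0.1693, 0.0414]
eef_rot: [0.633, 0.774, 0.0, 0.0]
contact_force: [-2.0, -0.8, 7.5]
opening: 0.335
finger_force: 45.0
```

Contact shows in the force, from -3.5 to +7.5 N, at TCP z = 0.041, which is the height expected for the floor. Releasing and retreating.

Call:
{"op": "advance", "data": {
  "increments": [
    [0.6, 0, 0, 0, 0, 0, 0],
    [0.6, 0, 0, 0, 0, 0, 0],
    [0.6, 0, 0, 0, 0, 0, 0],
    [0.6, 0, 0, 0, 0, 0, 0],
    [0.6, 0, 0, -0.02, 0, 0, 0],
    [0.6, 0, 0, -0.06, 0, 0, 0],
    [0.6, 0, 0, -0.1, 0, 0, 0],
    [0.6, 0, 0, -0.14, 0, 0, 0],
    [0.6, 0, 0, -0.16, 0, 0, 0],
    [0.6, 0, 0, -0.16, 0, 0, 0]
  ]
}}

```text
clock: 15.35
tool_pos: [0.5243, 0.1698, 0.2034]
eef_rot: [0.633, 0.774, 0.003, 0.002]
contact_force: [1.6, 0.7, -0.7]
opening: 0.599
finger_force: 0.0
```

Run:
```python
from h import *
ims={n:r.snapshot(n) for n in ("scene","side")}
for n,roi in (("scene",(275,130,380,240)),("side",(210,160,310,265))):
    H=cv2.cvtColor(ims[n],cv2.COLOR_RGB2HSV); m=cv2.inRange(H,(22,100,185),(35,255,255)); print(n,rect(cast(n,hull(m,roi),.079)))
cv2.imwrite("pics/s8.png",np.hstack([ims["scene"][120:360,180:430],ims["side"][140:380,160:410]])[:,:,::-1])
```

```text
scene (array([639.2,  38.7]), array([51. , 18.9]), 34.81)
side (array([517.7, 192.9]), array([55.1, 26.8]), -80.02)
```

View pics/s8.png

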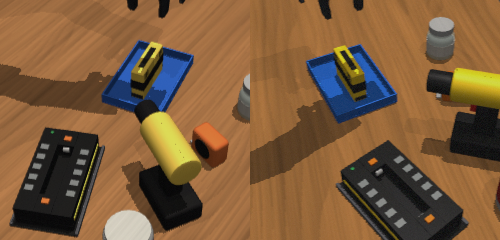

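The pack stands upright in the middle of the tray, the charger and the other things are where they were, and the gripper is clear. The top-face rectangles measured here aren't usable: one picked up the drill and the other covers only part of the top. Both pictures and the contact height do agree, so I'm handing in.

```bash
python3 -c "
from plant import r
print(r.finish_job())"
```

```text
the job is handed in; nothing more can be done
None
```

The battery pack is out of the charger and stands upright near the middle of the blue tray; the charger is sitting down, nothing else was visibly moved, and the job was handed in at about 15.5 s (no verdict was returned).

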